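# Close the paint pots after class

### The arm

A 6-joint arm with a two-finger parallel gripper is mounted at the origin on the work surface. World frame = base frame: x ahead of the robot, y to its left, z up, the work surface at z = 0. Lengths are in m, angles in degrees, forces in N, time in s.
With the tool pointing down it reaches from about 0.35 to 0.875 m from the base axis. Payload 4.2 kg.
Tool frame: the origin (TCP) lies midway between the tips of the shut fingers; the grasp point (between the pads) lies 19 mm behind it; y points along the fingers, z is the direction in which the jaws open and shut, and the axes are right-handed (so a half turn about y gives the same grasp; the last joint's range is limited). The gripper opens to 87 mm and grips with 3 to 60 N. Pads are 19 mm wide; open, the fingers measure 117 mm over their backs; the gripper's body (75 mm by 190 mm) begins 51 mm behind the grasp point.
Start: joints at [90.791, 22.042, 0.453, 0, -68.411, -14.817], TCP at [0.151, 0.606, 0.223] pointing down, gripper open.
Joint ranges: [-179.83, 179.83], [-69.29, 118.12], [-61.27, 80.66], [-181.25, 117.63], [-171.15, -9.14], [-177.46, 177.46]. Speed limits (degrees/s): [159.86, 159.86, 180, 180, 180, 180].

### API

Orientations are given as [roll, pitch, yaw] about the fixed x, y, z axes, in that order (R = Rz(yaw) Ry(pitch) Rx(roll)).
In Python, from workcell import env gives the robot as it stands. The module is installed in compiled form; this text tells all that it offers. Calls block until the motion is done:
- env.goto(position, orientation): joint-space move of the TCP to a pose.
- env.move_straight(position, rotation=None, rate=0.15, force_limit=None): straight line of the TCP; rotation=None keeps the orientation; rate is the mean speed in m/s. With force_limit (N) it stops when the force on the tool has changed by that much, and returns True; else False.
- env.set_joints(angles): joint-space move.
- env.gripper_to(opening, grasp_force=None): opening from 0.0 (shut) to 1.0 (fully open); grasp_force is the grip in N (None keeps the last); returns when the fingers have stopped.
- env.dwell(seconds).
- env.inverse_kinematics(position, orientation): joint angles nearest the present ones, or None.
- env.read_state(): the state.
- env.grab_frame(name): name is "side" or "top"; returns a dict with "image" (480x640x3 uint8, blue, green, red), "fx", "fy", "cx", "cy" (pixels), "D" ([k1, k2, p1, p2, k3] as OpenCV has them; the pictures are not rectified), "position" and "orientation" of the camera in the world. Camera axes: x right, y up, looking along -z (the intrinsics and any distortion apply to the point x, -y, -z); pixel columns grow to the right and rows downward; lengths in m; the calibration is good to about 2 mm. A picture is of the moment at which its call begins. There is no depth.
A pose or a line that the arm cannot do raises env.Unreachable and nothing moves.
- env.close_job(): hands the job in, once; it reports no verdict.
Trained networks look in a picture, given as the dict that the camera call returned (one of the last four; its "shot" number tells which), for a name from the list of things; names that differ only in an ending like _2 or _b are one class to them, and where a whole thing is asked for, a point or a joint stands for the part that bears it (a point fixed in the world has none). Each returns a list of dicts, best first, with "score" (0 to 1); they miss things now and then, are a little off and sometimes report something else, mostly with a low value. They report only what shows in the picture. A call takes as long as a camera call. They do not tell look-alikes from the thing itself.
- env.search_frame(picture, thing): "xyz" ([x, y, z] in m, in world coordinates, good to about 4 mm: the middle of the surface that is visible of it).
- env.trace(picture, thing): "mask" (480x640 bool, what is visible of it).
The state is a dict: "clock": time; "joint_positions": joint angles; "qvel": joint speeds; "joint_torque": joint torques, N m; "position": TCP position; "tool_rot": TCP orientation; "force": force on the tool from outside, world axes, zero at the start; "wrist_torque": the same for the moment, N m; "opening": opening from 0.0 (shut) to 1.0 (fully open).
Only numpy, scipy, OpenCV 4.12 (cv2) and the standard library are available. Lean on these libraries where they do the work, as an engineer would, in place of code of your own. Each camera call takes 0.05 s, during which the arm holds its last target.

### The job

Class is over: with the fingertips, gently press down the raised lids of the three round paint pots until each is fully home, in order of drying: the smallest pot first, then the middle-sized one, then the largest. Leave the lid of the square tub up. Do not lift, tip or push aside the pots, the tub or anything else on the table.

Things in the scene. Friction and masses are not known exactly. Their poses are not given: they have to be found in the camera images.
- small_pot: The small round paint pot: white plastic, 44 mm diameter, 36 mm tall without its lid, loose, 0.1 kg or so, standing on the table. Origin: centre of its underside; z up. It stands anywhere on the middle of the table; which pot is in which place changes.
- small_lid_top (a point): Centre of the flat top of the small pot's lid, a ribbed grey disc 44 mm in diameter and 10 mm thick; moves with the lid, and gives besides by 1 mm for every 4 N of push (6 mm at most) on a rubber seal, springing back when let go. 56 mm above the table with the lid fully up, 46 mm when fully home.
- small_lid (a joint): How far the small pot's lid is pressed down: 0 = fully up (a 10 mm gap between lid and pot), 0.010 m = fully home, closed on the pot where it stops. Starts at 0 to 2 mm. Moves straight down against about 4 N of steady friction, and stays where it is left.
- medium_pot: The medium round paint pot: white plastic, 56 mm diameter, 46 mm tall without its lid, loose, 0.2 kg or so, standing on the table. Origin: centre of its underside; z up. It stands anywhere on the middle of the table; which pot is in which place changes.
- medium_lid_top (a point): Centre of the flat top of the medium pot's lid, a ribbed grey disc 56 mm in diameter and 10 mm thick; moves with the lid, and gives besides by 1 mm for every 4 N of push (6 mm at most) on a rubber seal, springing back when let go. 66 mm above the table with the lid fully up, 56 mm when fully home.
- medium_lid (a joint): How far the medium pot's lid is pressed down: 0 = fully up (a 10 mm gap between lid and pot), 0.010 m = fully home, closed on the pot where it stops. Starts at 0 to 2 mm. Moves straight down against about 4 N of steady friction, and stays where it is left.
- large_pot: The large round paint pot: white plastic, 80 mm diameter, 66 mm tall without its lid, loose, 0.4 kg or so, standing on the table. Origin: centre of its underside; z up. It stands anywhere on the middle of the table; which pot is in which place changes.
- large_lid_top (a point): Centre of the flat top of the large pot's lid, a ribbed grey disc 80 mm in diameter and 10 mm thick; moves with the lid, and gives besides by 1 mm for every 4 N of push (6 mm at most) on a rubber seal, springing back when let go. 86 mm above the table with the lid fully up, 76 mm when fully home.
- large_lid (a joint): How far the large pot's lid is pressed down: 0 = fully up (a 10 mm gap between lid and pot), 0.010 m = fully home, closed on the pot where it stops. Starts at 0 to 2 mm. Moves straight down against about 4 N of steady friction, and stays where it is left.
- square_tub: Square white plastic tub, 62 x 62 x 50 mm without its lid, loose, about 0.25 kg; to be left alone. Origin: centre of its underside. It shares the places of the pots, so it may stand in any of the four.
- tub_lid (a joint): How far the square tub's grey lid (66 x 66 x 10 mm; top 70 mm above the table when up) is pressed down: starts at 0 (up) and must stay up; 0.010 m would be shut; 4 N of friction.
- tape_roll: Roll of paper tape lying flat, 84 mm outside diameter, 22 mm high, loose. Origin: centre of its underside.
- dish: Small white ceramic dish, 84 mm across, 28 mm high, loose. Origin: centre of its underside.
- brush: Paint brush lying flat between the robot and the pots, along y or nearly, under 30 mm high, loose. Origin: near its middle, on the table.
- brayer: Ink roller lying to the left of the pots: rubber roll 75 mm long, 32 mm diameter, wooden handle, 150 mm over all, loose. Origin: under the roll.
- bottle: White plastic bottle with a black cap, 60 mm diameter, 160 mm tall, loose, at the far right. Origin: centre of its underside.
- brush_can: Steel can, 76 mm diameter, 100 mm tall, with brushes standing in it up to 230 mm high, loose, at the far left. Origin: centre of its underside.
- basin: White brush-washing basin, 206 mm square, 94 mm high, fixed to the table at the right. Origin: centre of its underside.
Not all that is in view belongs to the job. What is shaped like the small_pot but red or turquoise is not meant.

How it is judged:
By the outcome, as a careful person would: the job done as asked, in the order asked, and still so for the second after the job is handed in, with the robot touching nothing.
It also fails if it takes over 45 s, if anything falls off the work surface, if the arm or the gripper's body presses on something with over 40 N, if the wrist force passes 120 N, or if a joint passes its speed limit or range.

## Working session

There is one attempt and no reset: what is moved stays moved. The work goes in short steps, each a Python script; the robot and the scene stay as the last script left them, time stands still between calls to the robot, and variables do not carry over. Pictures are saved under pics/ and viewed, and the job is handed in when it is done.

```bash
mkdir -p pics; cat > h.py <<'E'
from workcell import env
import numpy as np, cv2
E
python3 - <<'E'
from h import *
s=env.read_state();print(s['clock'],s['position'],s['tool_rot'],s['force'],s['opening'])
for c in('top','side'):
    f=env.grab_frame(c);cv2.imwrite(f'pics/{c}0.png',f['image']);print(c,f['position'],f['orientation'],f['fx'],f['D'])
    for n in ['small_lid_top','medium_lid_top','large_lid_top','square_tub','small_pot','medium_pot','large_pot']:
        try: print(n,[(np.round(r['xyz'],4).tolist(),round(r['score'],2)) for r in env.search_frame(f,n)][:4])
        except Exception as e: print(n,repr(e))
print(env.read_state()['clock'])
E
```

```text
0.0 [0.15126109 0.60579492 0.22144689] [-8.98736117e+01  4.20755703e-03  1.65967941e+02] [-0.36412922 -0.02498253  0.47191322] 1.001704370966569
top [ 0.39023127 -0.05018087  1.22010688] [  7.01847407   0.21237822 -90.85511003] 491.2100911216934 [-0.01249405  0.          0.          0.          0.        ]
small_lid_top [([0.6217, -0.0497, 0.0545], 0.76), ([0.6937, 0.0813, 0.0564], 0.66), ([0.6069, 0.0462, 0.0563], 0.56), ([0.7173, 0.0046, 0.0552], 0.56)]
medium_lid_top [([0.5172, 0.2316, 0.0647], 0.8)]
large_lid_top [([0.4434, 0.0003, 0.0864], 0.6)]
square_tub [([0.5132, -0.1723, 0.075], 0.9)]
small_pot [([0.6292, -0.0502, 0.0574], 0.83), ([0.6042, 0.0508, 0.0554], 0.7), ([0.6871, 0.0842, 0.0571], 0.7), ([0.516, 0.2346, 0.0667], 0.66)]
medium_pot [([0.522, 0.2263, 0.0653], 0.95)]
large_pot [([0.439, 0.002, 0.0849], 0.95), ([0.6077, 0.0477, 0.0534], 0.71)]
side [0.21818852 0.9666446  1.33507721] [  39.30513733    0.58582864 -162.29069437] 609.2874479074212 [0.01343552 0.         0.         0.         0.        ]
small_lid_top [([0.7109, 0.0107, 0.0533], 0.68), ([0.6935, 0.0866, 0.0569], 0.57), ([0.6036, 0.0498, 0.0539], 0.51), ([0.6231, -0.048, 0.0564], 0.5)]
medium_lid_top [([0.5197, 0.2375, 0.0621], 0.86), ([0.5132, 0.241, 0.0649], 0.55), ([0.5018, 0.3822, 0.0229], 0.55), ([0.4443, 0.0088, 0.0854], 0.29)]
large_lid_top [([0.4401, 0.0083, 0.0851], 0.8)]
square_tub [([0.5103, -0.1467, 0.0679], 0.67)]
small_pot [([0.5997, 0.0579, 0.0527], 0.87), ([0.6235, -0.0401, 0.051], 0.81), ([0.6837, 0.0937, 0.0549], 0.8), ([0.6743, -0.3363, 0.0792], 0.66)]
medium_pot [([0.5151, 0.242, 0.0671], 0.57)]
large_pot [([0.4403, 0.0202, 0.0873], 0.57), ([0.7032, 0.3492, 0.0801], 0.16)]
0.8
```

View pics/top0.png

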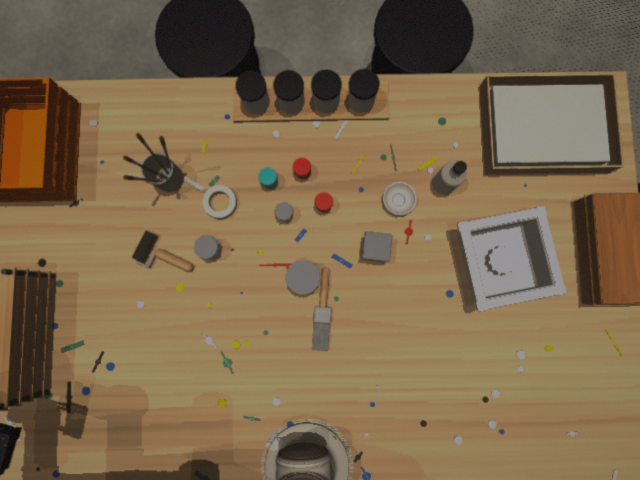

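View pics/side0.png

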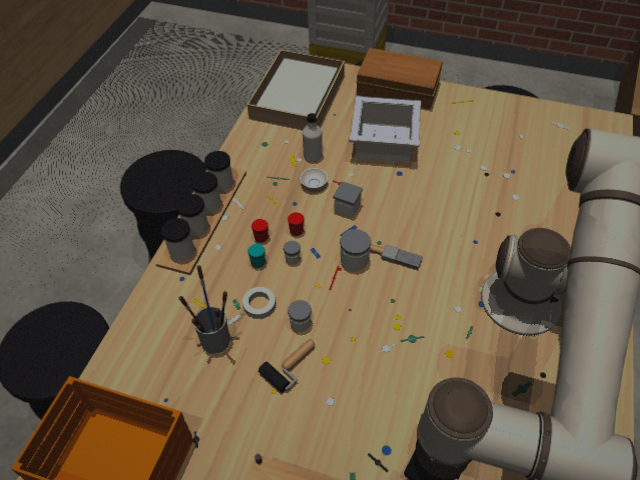

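```bash
cat >> h.py <<'E'
from scipy.spatial.transform import Rotation as R
def proj(f,P):
    Rw=R.from_euler('xyz',f['orientation'],degrees=True).as_matrix()
    M=np.diag([1,-1,-1])@Rw.T
    K=np.array([[f['fx'],0,f['cx']],[0,f['fy'],f['cy']],[0,0,1.]])
    t=-M@np.array(f['position'])
    return cv2.projectPoints(np.float64(P).reshape(-1,1,3),cv2.Rodrigues(M)[0],t,K,np.array(f['D'],float))[0][:,0]
def unproj(f,uv,z):
    Rw=R.from_euler('xyz',f['orientation'],degrees=True).as_matrix()
    K=np.array([[f['fx'],0,f['cx']],[0,f['fy'],f['cy']],[0,0,1.]])
    n=cv2.undistortPoints(np.float64(uv).reshape(-1,1,2),K,np.array(f['D'],float))[:,0]
    d=np.c_[n[:,0],-n[:,1],-np.ones(len(n))]@Rw.T
    p=np.array(f['position']); return p+d*((z-p[2])/d[:,2])[:,None]
def circ(c,r): 
    a=np.linspace(0,2*np.pi,40);return np.c_[c[0]+r*np.cos(a),c[1]+r*np.sin(a),0*a+c[2]]
E
python3 - <<'E'
from h import *
G={'small':([.605,.049],.056,.022,.036),'medium':([.517,.236],.066,.028,.046),'large':([.441,.004],.086,.04,.066)}
out=[]
for c in('top','side'):
    f=env.grab_frame(c); row=[]
    for n,(xy,h,r,b) in G.items():
        for t in env.trace(f,n+'_lid_top')[:5]:
            m=t['mask']; v,u=np.nonzero(m); p=unproj(f,[[u.mean(),v.mean()]],h-.001)[0]
            # fit: model silhouette of disc (top+bottom circle) centre
            if np.hypot(*(p[:2]-xy))>.03: continue
            def cen(x):
                hull=cv2.convexHull(proj(f,np.r_[circ([*x,h-.001],r),circ([*x,h-.011],r)]).astype(np.float32)); M=cv2.moments(hull); return np.array([M['m10'],M['m01']])/M['m00'],M['m00']
            from scipy.optimize import least_squares
            s=least_squares(lambda x:cen(x)[0]-[u.mean(),v.mean()],xy)
            print(c,n,round(t['score'],2),'top-c',p[:2].round(4),'hull-c',s.x.round(4),'area',m.sum(),cen(s.x)[1]); break
        else: s=None
        u0,v0=proj(f,[*xy,h])[0]
        im=f['image'].copy()
        x0,y0=int(u0)-32,int(v0)-32
        crop=cv2.resize(im[y0:y0+64,x0:x0+64],(256,256),interpolation=cv2.INTER_CUBIC)
        if s is not None:
            pts=((proj(f,circ([*s.x,h-.001],r))-[x0,y0]+.5)*4).astype(int); cv2.polylines(crop,[pts],True,(0,255,0),1)
            pts=((proj(f,circ([*s.x,0],r))-[x0,y0]+.5)*4).astype(int); cv2.polylines(crop,[pts],True,(0,255,255),1)
        row.append(crop)
    out.append(np.hstack(row))
cv2.imwrite('pics/crops.png',np.vstack(out))
E
```

```text
top small 0.52 top-c [0.6029 0.0465] hull-c [0.6037 0.0468] area 242 269.9775205354672
top medium 0.63 top-c [0.5181 0.2302] hull-c [0.5187 0.2313] area 450 456.2621395930182
top large 0.68 top-c [0.4446 0.0007] hull-c [0.4448 0.0008] area 997 944.2574828532524
side small 0.5 top-c [0.6023 0.0522] hull-c [0.6039 0.0485] area 212 206.84665391710587
side medium 0.9 top-c [0.52   0.2351] hull-c [0.5213 0.232 ] area 378 402.21172452764586
side large 0.92 top-c [0.4429 0.0041] hull-c [ 4.44e-01 -3.00e-04] area 643 644.6074452435132
```

View pics/crops.png

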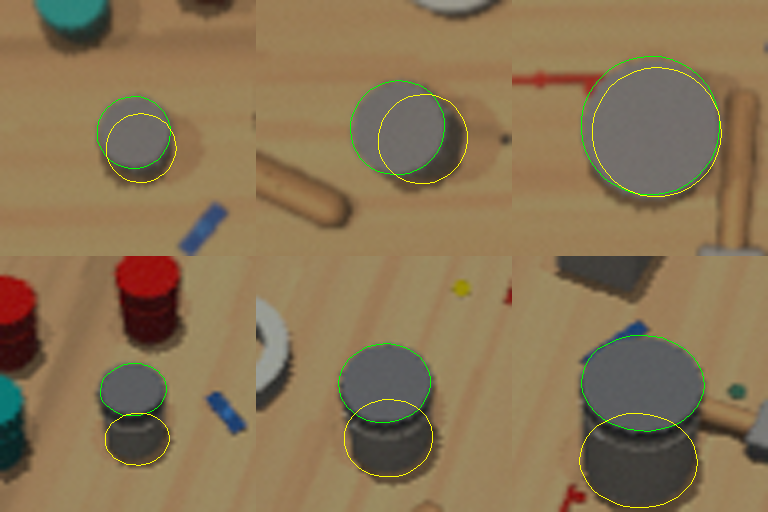

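Small-pot candidates in the top view are grey (284,212), red (302,168), red (323,202) and turquoise (268,178). Only the grey one fits, because red and turquoise are excluded. The crop shows a grey lid on a plain pot, and the fitted circles sit on it in both views. The medium pot (207,247), the large pot (303,278) and the square tub (377,247) are also clear. Next I'll close the fingers and press the small lid.

```bash
cat >> h.py <<'E'
O=[-90,0,180]
def press(n,xy,home,F=12):
    env.goto([*xy,.26 if n!='small' else .26],O)
    env.move_straight([*xy,home+.03],rate=.15); env.dwell(.2)
    s=env.read_state(); print(n,'above',s['position'].round(4),np.round(s['force'],2),'t',s['clock'])
    hit=env.move_straight([*xy,home-.0055],rate=.02,force_limit=F)
    s=env.read_state(); print('hit',hit,s['position'].round(4),np.round(s['force'],2))
    env.dwell(.3); s=env.read_state(); print('held',s['position'].round(4),np.round(s['force'],2))
    env.move_straight([*xy,home+.03],rate=.05)
    env.move_straight([*xy,.26],rate=.2); print('t',env.read_state()['clock'])
E
python3 - <<'E'
from h import *
for p in ([.45,.25,.3],[.604,.0477,.26],[.604,.0477,.04],[.52,.2317,.05],[.4445,.0003,.07]):
    print([np.round(env.inverse_kinematics(p,[-90,0,y]),0) for y in (180,0)])
s=env.read_state()
env.gripper_to(0.0,20)
env.move_straight([s['position'][0],s['position'][1],.3])
env.goto([.45,.25,.3],O)
print(env.read_state()['joint_positions'])
press('small',[.604,.0477],.046)
f=env.grab_frame('side');cv2.imwrite('pics/s1.png',f['image'][140:360,200:460].repeat(2,0).repeat(2,1))
E
```

```text
[array([ 47.,   8.,  -7.,   0., -74.,  43.]), array([  47.,    8.,   -7.,   -0.,  -74., -137.])]
[array([ 20.,  19.,   1.,   0., -72.,  70.]), array([  20.,   19.,    1.,   -0.,  -72., -110.])]
[array([ 20.,  31., -15.,   0., -45.,  70.]), array([  20.,   31.,  -15.,   -0.,  -45., -110.])]
[array([ 40.,  27., -20.,   0., -43.,  50.]), array([  40.,   27.,  -20.,   -0.,  -43., -130.])]
[array([ 21.,  15., -36.,   0., -39.,  69.]), array([  21.,   15.,  -36.,   -0.,  -39., -111.])]
[ 4.71995855e+01  8.47281577e+00 -7.06897189e+00 -4.15408566e-03
 -7.44634405e+01  4.28484829e+01]
small above [0.6044 0.0478 0.0767] [ 0.45 -0.38  0.28] t 7.675
hit True [0.6041 0.0476 0.0441] [-2.91  0.6   9.7 ]
held [0.604  0.0477 0.0443] [-2.8   0.75  8.01]
t 11.3917
```

View pics/s1.png

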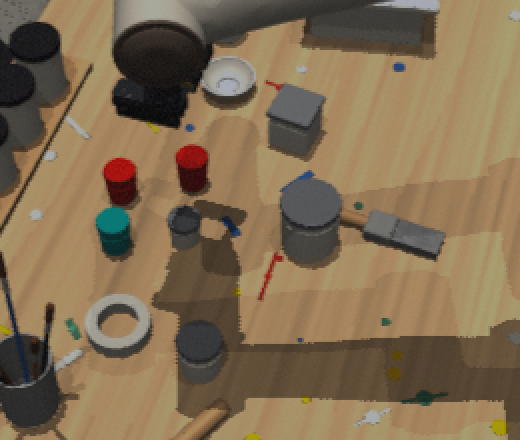

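The small lid held at tip height 44.3 mm under a steady 8 N, about 2 mm of seal give below 46 mm, so it is home. In the picture it sits flush at crop (185,225), upright and with no gap. Medium is next, then large.

```bash
python3 - <<'E'
from h import *
press('medium',[.52,.2317],.056,13)
press('large',[.4445,.0003],.076,13)
env.goto([.35,.45,.3],O); print(env.read_state()['clock'])
G={'small':(.046,.022),'medium':(.056,.028),'large':(.076,.04)}
out=[];P={'small':[.604,.0477],'medium':[.52,.2317],'large':[.4445,.0003],'square_tub':[.512,-.165]}
for c in('top','side'):
    f=env.grab_frame(c);cv2.imwrite(f'pics/{c}2.png',f['image']);row=[]
    for n,xy in P.items():
        h,r=G.get(n,(.07,.033))
        u0,v0=proj(f,[*xy,h])[0];x0,y0=int(u0)-24,int(v0)-24
        cr=cv2.resize(f['image'][y0:y0+48,x0:x0+48],(192,192),interpolation=cv2.INTER_CUBIC)
        if n in G:
            for z,col in((h,(0,255,0)),(0,(0,255,255))):
                cv2.polylines(cr,[((proj(f,circ([*xy,z],r))-[x0,y0]+.5)*4).astype(int)],True,col,1)
            print(c,n,[(np.round(q['xyz'],4).tolist(),round(q['score'],2)) for q in env.search_frame(f,n+'_lid_top') if np.hypot(*(q['xyz'][:2]-np.array(xy)))<.03])
        row.append(cr)
    out.append(np.hstack(row))
cv2.imwrite('pics/crops2.png',np.vstack(out)); print(env.read_state()['clock'])
E
```

```text
medium above [0.5203 0.232  0.0868] [ 0.   -0.52  0.65] t 13.775
hit True [0.5201 0.2317 0.0539] [-3.28 -0.73 10.63]
held [0.5201 0.2317 0.0541] [-2.5  -0.76  7.85]
t 17.4583
large above [0.4449 0.0005 0.1067] [ 0.29  0.05 -0.49] t 19.7917
hit True [4.446e-01 2.000e-04 7.350e-02] [-3.09  1.38 11.74]
held [4.446e-01 3.000e-04 7.370e-02] [-3.76  0.28  9.82]
t 23.3583
25.0417
top small [([0.6049, 0.0494, 0.045], 0.85)]
top medium [([0.5167, 0.23, 0.0565], 0.96)]
top large [([0.4435, 0.0011, 0.0743], 0.92)]
side small [([0.6038, 0.052, 0.0481], 0.5)]
side medium [([0.5189, 0.2357, 0.0526], 0.63)]
side large []
25.4417
```

View pics/crops2.png

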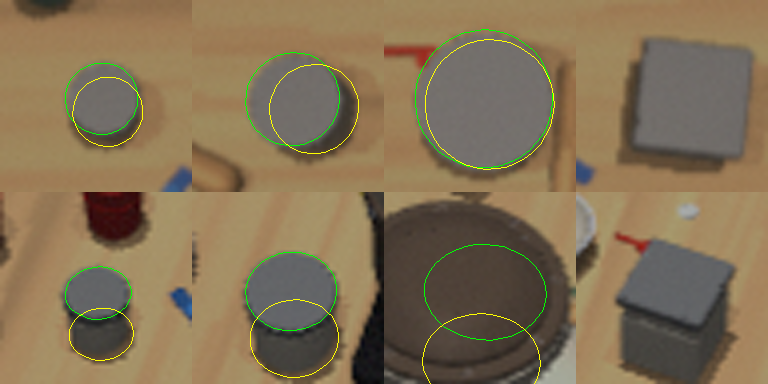

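View pics/side2.png

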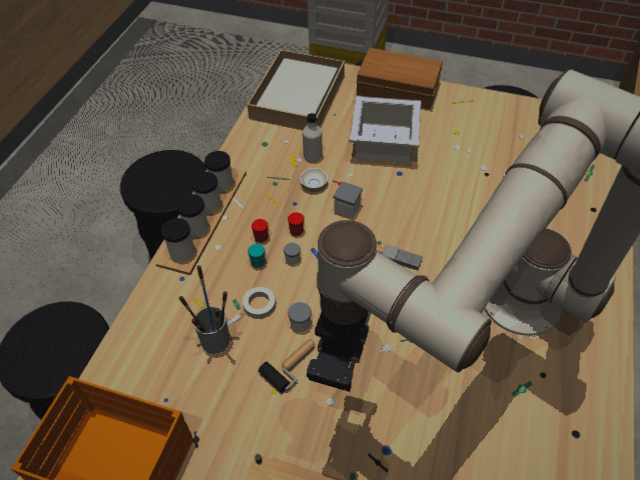

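The small, medium and large lids fit their home-height circles, and nothing has moved. The arm hides the large pot in the side view, so I'll clear it, check that pot and hand in.

```bash
python3 - <<'E'
from h import *
env.set_joints([90.791, 14, 0.453, 0, -68.411, -14.817])
f=env.grab_frame('side'); xy=[.4445,.0003]
u0,v0=proj(f,[*xy,.076])[0];x0,y0=int(u0)-48,int(v0)-48
cr=cv2.resize(f['image'][y0:y0+96,x0:x0+96],(480,480),interpolation=cv2.INTER_CUBIC)
for z in(.076,0):cv2.polylines(cr,[((proj(f,circ([*xy,z],.04))-[x0,y0]+.5)*5).astype(int)],True,(0,255,0),1)
cv2.imwrite('pics/l3.png',cr);print(env.read_state()['clock'])
E
```

```text
26.45
```

View pics/l3.png

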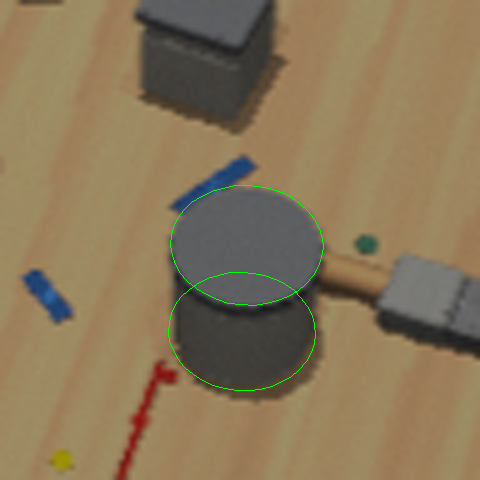

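The large lid fits its home-height circle (centre near (247,245)), the pot stands where it was, and the tub lid is still up.

```bash
python3 -c "
from h import *
print(env.close_job())"
```

```text
the job is handed in; nothing more can be done
None
```

I pressed the small, medium and large lids home in that order with the shut fingertips, then handed the job in. My last clock reading before that was 26.5 s.

| Lid | Tip height held (mm) | Upward force held (N) | Lid height after seal give (mm) | Home height (mm) |
|---|---|---|---|---|
| Small | 44.3 | 8.0 | 46.3 | 46 |
| Medium | 54.1 | 7.9 | 56.1 | 56 |
| Large | 73.7 | 9.8 | 76.2 | 76 |

- **Pictures:** All three lids match their home-height outlines in both views, and the pots stand where they were. The tub lid is still up, and nothing else looks moved.
- **Lateral force:** About 3–4 N of sideways force showed while pressing. No pot shifted visibly.
- **Weak checks:** The network missed the large lid in one side picture because the arm hid it, so I checked it by eye in a clear one. It also put the medium lid at 52.6 mm in the side view, about 3 mm below home; that is within its usual error of about 4 mm, and the top view gave 56.5 mm.

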